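# Clamp a glued display block to the first slip of the clutch

## Task

Stand the freshly glued oak block on the bed of the grey glue clamp, lengthwise along the jaws, about centred between their ends, and let go of it. Then turn the black cap clockwise, seen from above, until its drag clutch first slips, and stop there: no more than an eighth of a turn of slip in all, or the glue is squeezed out. Leave the block clamped and the glue bottle, the tin and the navy spool where they are.

Things in the scene. Friction and masses are not known exactly. Their poses are not given: they have to be found in the camera images.
- block: loose oak block, 110 (x) x 30 (y) x 75 (z) mm, about 0.2 kg, two pale halves with a dark blue strip glued between them (strip seen as a line along the top). Stands on its long narrow edge. Origin: centre of its underside; x along its length, y across its 30 mm thickness, z up. Grip it across the 30 mm, above the jaws.
- clamp: grey glue clamp fixed to the worktop. Origin: on the worktop under the middle of the bed; x along the jaws, y from the gear housing and cap towards the back jaw, z up. The bed is a flat 100 mm (x) wide plate whose top is 12 mm above the origin. The housing (76 x 72 mm, top 58 mm above the worktop) is centred at y = -115 mm and carries the shaft and cap.
- back_jaw: aluminium jaw 80 mm long (x), 14 mm thick, 29 mm high, fixed on the bed in a different notch each time (opening between the jaws 42 to 50 mm at the start, so 12 to 20 mm of it is to be taken up). Origin: lower edge of its gripping face, mid-length; the face looks along -y; axes parallel to the clamp's.
- jaw: sliding aluminium jaw with a cork face, 80 x 14 x 29 mm, standing on the bed, its top 42 mm above the worktop. Origin: on its gripping face, mid-length, at worktop height; it slides along the clamp's +y towards the back jaw. It pushes the block along the bed against the back jaw. It stays where it is when the cap is let go.
- jaw_face (a point): middle of the sliding jaw's gripping face, 27.5 mm above the worktop; axes parallel to the clamp's.
- cap_grip (a point): point on the vertical axis of the black ribbed cap at a good height to grip (89 mm above the worktop). The cap is a round cylinder 56 mm in diameter, its sides from 66 to 102 mm above the worktop; it can be gripped at any yaw. Clockwise from above closes the jaw, 36 mm a turn, 36 mm at most. The running drag is about 0.12 N m.
- collar (a point): centre of the top of the brass collar under the cap, 68 mm in diameter, 65 mm above the worktop, fixed to the shaft that drives the jaw. A clutch joins cap and shaft: when the jaws are tight (or the jaw is at its end) it slips at about 0.45 N m (about 55 N at the jaw); the torque then stays level and the cap turns on while collar and jaw stand still.
- cap (a joint): slip of the clutch: angle of the cap against its shaft in rad, 0 at the start, growing as the cap slips clockwise; the red mark on the cap then leaves the red mark on the collar. Must end above 0.05 and never exceed 0.8.
- glue_bottle: bystander: glue bottle, 41 x 41 x 108 mm, loose; origin at the centre of its underside.
- eyelet_tin: bystander: round pale tin, 62 mm across, 23 mm high, loose; origin at the centre of its underside.
- spool_navy: bystander: spool of navy cord, 48 x 49 x 32 mm, loose; origin at the centre of its underside.

How it is judged:
By the outcome, as a careful person would: the job done as asked, in the order asked, and still so for the second after the job is handed in, with the robot touching nothing.
It also fails if it takes over 61 s, if anything falls off the work surface, if the arm or the gripper's body presses on something with over 40 N, if the wrist force passes 120 N, or if a joint passes its speed limit or range.

## Robot

A 6-joint arm with a two-finger parallel gripper is mounted at the origin on a cart in front of the work surface, level with it; the furniture and walls round the work are solid. World frame = base frame: x ahead of the robot, y to its left, z up, the work surface at z = 0. Lengths are in m, angles in degrees, forces in N, time in s.
With the tool pointing down it reaches from about 0.3 to 0.75 m from the base axis. Payload 8.5 kg.
Tool frame: the origin (TCP) lies at the very end of the fingers, on their centre line; the grasp point (between the pads) lies 19 mm behind it; y points along the fingers, x is the direction in which the jaws open and shut, and the axes are right-handed (so a half turn about y gives the same grasp; the last joint's range is limited). The gripper opens to 85 mm and grips with 20 to 120 N. Pads are 22 mm wide; open, the fingers measure 114 mm over their backs; the gripper's body (76 mm by 85 mm) begins 54 mm behind the grasp point. The pads swing forward as they close: fully open they stand 13 mm farther back than shut.
Start: joints at [51.606, 21.807, 74.336, -0, 83.858, -12.336], TCP at [0.242, 0.494, 0.231] pointing down, gripper open.
Joint ranges: [-178.18, 178.18], [-50.72, 133.34], [12.68, 142.11], [-81.47, 261.47], [9.98, 163.14], [-165.26, 165.26]. Speed limits (degrees/s): [136.94, 136.94, 180, 180, 180, 180].

## Interface

Orientations are given as a 3x3 rotation matrix whose columns are the frame's x, y, z axes.
In Python, from rig import robot, camera, job_done gives the robot as it stands.
- The arm moves only by the tool move_arm, never from a script. Its argument "deltas" is a list of rows, each a list of 3 entries, a list of its own where there are three numbers: the turn, a rotation vector about the tool's x, y, z in degrees, then the shift along the tool's x, y, z in m, then the finger opening in m, from 0 to 0.0854. In form: [[[wx, wy, wz], [tx, ty, tz], hand], ...]. A call has 1 to 8 rows; each row shifts and turns the commanded pose from where the row before left it, along the tool's axes as they then stand; what a row does not reach is not made up. A row lasts 1/12 s, in which the tool goes at most 41.7 mm and 7.16 degrees, less where a joint would pass 70% of its speed; a pose out of reach is approached as far as the arm can. A call is refused whole if a number of a shift passes 0.0417 or a number of a turn 7.16, either way. A call with a gripper value outside its range is refused whole. The fingers move at their own pace and stop on an object; the grip force is fixed at half the most. Time passes only in rows, so rows that do not move let the fingers close. It gives the time, the measured TCP pose, the force and the opening at its end, in the units of the state.
- robot.get_state(): the state, without advancing time (a new reading comes with each control period).
- camera(name): name is "scene" or "side" or "wrist"; returns a dict with "frame" (420x560x3 uint8, red, green, blue), "depth" (420x560 float32, m along the optical axis (not along the pixel's ray), 0 where there is no reading), "fx", "fy", "cx", "cy" (pixels), "dist" ([k1, k2, p1, p2, k3] as OpenCV has them; the pictures are not rectified), "cam_to_world" (4x4, takes a point from camera to world coordinates). Camera axes: x right, y down, z forward; pixel columns grow to the right and rows downward; lengths in m; the calibration is good to about 2 mm. A picture is of the moment at which its call begins.
- job_done(): hands the job in, once; it reports no verdict.
The state is a dict: "t": time; "q": joint angles; "joint_velocities": joint speeds; "joint_torque": joint torques, N m; "tcp_pos": TCP position; "eef_rot": TCP orientation; "ft_force": force on the tool from outside, world axes, zero at the start; "ft_torque": the same for the moment, N m; "finger_gap": finger opening in m.
Only numpy, scipy, OpenCV 4.12 (cv2) and the standard library are available. Lean on these libraries where they do the work, as an engineer would, in place of code of your own. Each camera call takes 0.05 s, during which the arm holds its last target.

## Working session

There is one attempt and no reset: what is moved stays moved. The work goes in short steps, Python scripts to look and compute and a tool call to move; the robot and the scene stay as the last step left them, time stands still between calls to the robot, and variables do not carry over. Pictures are saved under pics/ and viewed, and the job is handed in when it is done.

Besides the shell and the picture viewer there is one more tool, called after "Request:" in YAML: its name, and indented under it one key for each argument. move_arm: Moves the arm, as the interface text tells. Its arguments: {"type":"object","properties":{"deltas":{"type":"array","items":{"type":"array"}}},"required":["deltas"]}

```bash
ls; mkdir -p pics; python3 - <<'E'
from rig import robot,camera
import cv2,numpy as np
s=robot.get_state()
for k,v in s.items(): print(k,np.round(v,3).tolist())
for n in ["scene","side","wrist"]:
    c=camera(n); cv2.imwrite(f"pics/{n}0.png",c["frame"][:,:,::-1]); np.savez(f"{n}0.npz",**c)
    print(n,c["fx"],c["fy"],c["cx"],c["cy"],c["dist"],np.round(c["cam_to_world"],3).tolist())
E
```

```text
pics
t 0.0
q [51.605, 21.841, 74.385, 0.001, 83.86, -12.337]
joint_velocities [0.051, -0.045, -0.07, 0.053, -0.034, -0.019]
joint_torque [0.002, -44.844, -23.129, -0.0, 0.005, 0.0]
tcp_pos [0.241, 0.494, 0.231]
eef_rot [[0.439, -0.001, -0.898], [0.898, -0.001, 0.439], [-0.001, -1.0, 0.0]]
ft_force [-0.402, 0.482, 0.04]
ft_torque [0.043, -0.071, -0.028]
finger_gap 0.085
scene 464.28548599505876 464.28548599505876 275.16756323416297 210.59822798480158 [-0.03649337  0.          0.          0.          0.        ] [[0.639, -0.385, 0.665, -0.112], [-0.769, -0.347, 0.537, -0.414], [0.024, -0.855, -0.518, 0.568], [0.0, 0.0, 0.0, 1.0]]
side 379.6723782172822 379.6723782172822 273.77819633887646 207.98920990770466 [-0.10548706  0.          0.          0.          0.        ] [[0.967, -0.089, 0.238, 0.314], [-0.254, -0.332, 0.908, -0.69], [-0.002, -0.939, -0.344, 0.394], [0.0, 0.0, 0.0, 1.0]]
wrist 312.72379054104084 312.72379054104084 281.2356719555381 208.33368026978684 [-0.03751753  0.          0.          0.          0.        ] [[0.439, 0.858, 0.267, 0.172], [0.899, -0.418, -0.133, 0.528], [-0.002, 0.299, -0.954, 0.373], [0.0, 0.0, 0.0, 1.0]]
```

View pics/scene0.png

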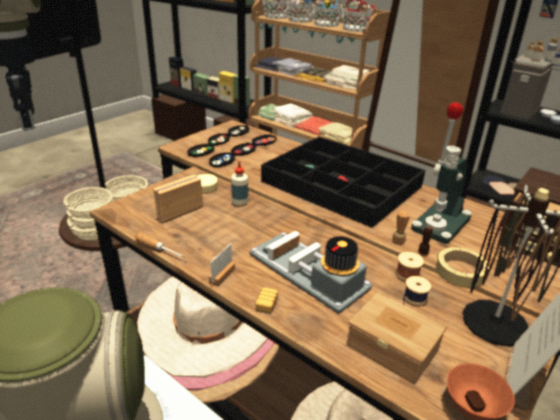

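View pics/side0.png

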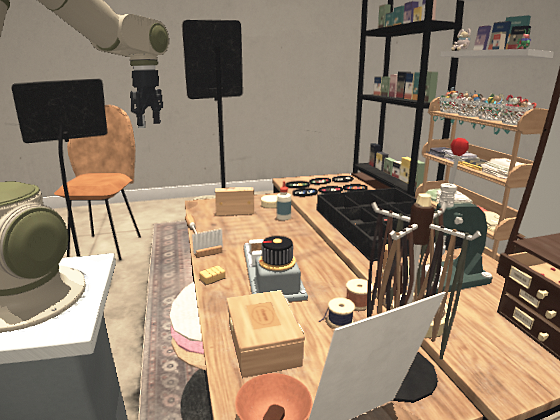

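View pics/wrist0.png

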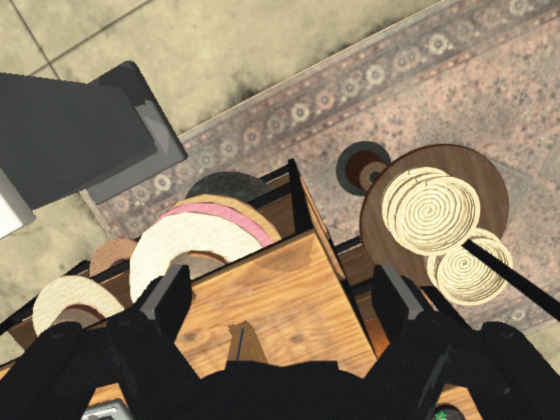

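The scene view shows the block at (178,197), the clamp at (310,265) with its cap at (340,252), the bottle at (240,188), and the tin at (205,183) behind the block. The spool is at (417,290). Next I measure these with depth.

```bash
cat > h.py <<'E'
import numpy as np,cv2
def load(n): return dict(np.load(n,allow_pickle=True))
def K(c): return np.array([[c["fx"],0,c["cx"]],[0,c["fy"],c["cy"]],[0,0,1.]],float)
def rays(c,uv):
    p=cv2.undistortPoints(np.array(uv,float).reshape(-1,1,2),K(c),np.array(c["dist"],float)).reshape(-1,2)
    return np.c_[p,np.ones(len(p))]
def onplane(c,uv,z):
    T=np.array(c["cam_to_world"]);d=rays(c,uv)@T[:3,:3].T;o=T[:3,3]
    return o+d*((z-o[2])/d[:,2])[:,None]
def cloud(c):
    h,w=c["depth"].shape;v,u=np.mgrid[:h,:w]
    T=np.array(c["cam_to_world"]);r=rays(c,np.c_[u.ravel(),v.ravel()])*c["depth"].reshape(-1,1)
    return (r@T[:3,:3].T+T[:3,3]).reshape(h,w,3)
def proj(c,P):
    T=np.linalg.inv(np.array(c["cam_to_world"]))
    rv,_=cv2.Rodrigues(T[:3,:3]);return cv2.projectPoints(np.array(P,float).reshape(-1,1,3),rv,T[:3,3],K(c),np.array(c["dist"],float))[0].reshape(-1,2)
def crop(c,x0,y0,x1,y1,s,f):
    cv2.imwrite(f,cv2.resize(c["frame"][y0:y1,x0:x1,::-1],None,fx=s,fy=s,interpolation=cv2.INTER_CUBIC))
E
python3 - <<'E'
from h import *
c=load("scene0.npz");P=cloud(c)
crop(c,140,160,300,240,5,"pics/s_block.png")
crop(c,240,225,380,315,5,"pics/s_clamp.png")
d=load("side0.npz")
crop(d,180,170,320,310,4,"pics/side_c.png")
for uv in [(178,185),(178,200),(190,212),(340,246),(340,290),(285,238),(240,188),(205,183),(417,282),(230,230),(265,250)]:
    print(uv,P[uv[1],uv[0]].round(3))
E
```

```text
(178, 185) [0.459 0.327 0.076]
(178, 200) [0.454 0.326 0.041]
(190, 212) [0.48  0.319 0.   ]
(340, 246) [ 0.471 -0.09   0.102]
(340, 290) [ 0.437 -0.119  0.041]
(285, 238) [0.5   0.052 0.039]
(240, 188) [0.581 0.253 0.047]
(205, 183) [0.571 0.364 0.025]
(417, 282) [ 0.56  -0.206  0.03 ]
(230, 230) [ 0.489  0.197 -0.001]
(265, 250) [0.464 0.074 0.018]
```

View pics/s_block.png

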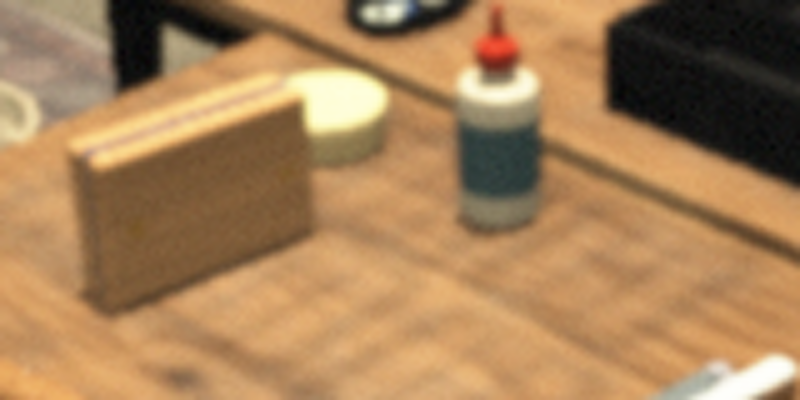

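View pics/s_clamp.png

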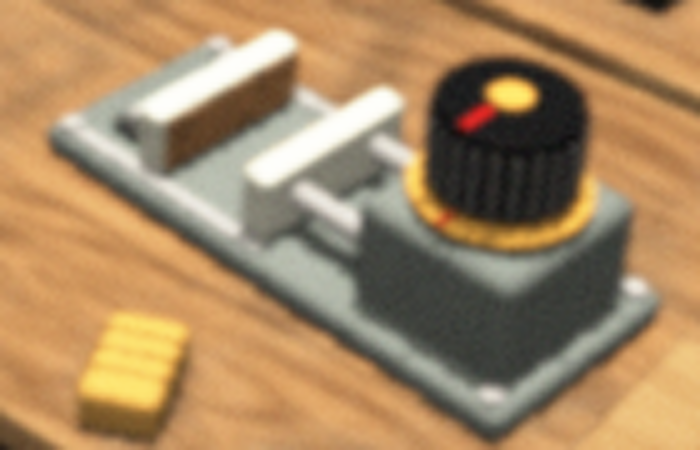

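View pics/side_c.png

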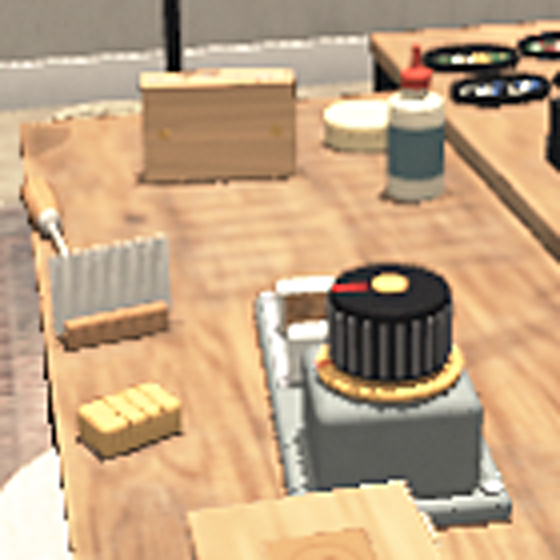

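The crops show the block, both jaws, the housing, and the red marks on cap and collar lined up. I'll fit these from the point clouds next.

```bash
cat > meas.py <<'E'
from h import *
def region(P,x,y,z):
    m=(P[...,0]>x[0])&(P[...,0]<x[1])&(P[...,1]>y[0])&(P[...,1]<y[1])&(P[...,2]>z[0])&(P[...,2]<z[1]); return P[m]
def rect(p,name):
    if len(p)<8: print(name,"few",len(p));return
    r=cv2.minAreaRect((p[:,:2]*1000).astype(np.float32)); print(name,len(p),"ctr mm",np.round(r[0],1),"size",np.round(r[1],1),"ang",round(r[2],1),"z",p[:,2].mean().round(4))
E
python3 - <<'E'
from meas import *
for n in ["scene0.npz","side0.npz"]:
    c=load(n);P=cloud(c); print(n)
    rect(region(P,(.35,.55),(.25,.40),(.066,.085)),"block top")
    rect(region(P,(.35,.55),(.27,.35),(.01,.085)),"block all")
    rect(region(P,(.38,.56),(-.17,-.03),(.095,.11)),"cap top")
    rect(region(P,(.38,.56),(-.20,-.03),(.05,.061)),"housing top")
    rect(region(P,(.38,.56),(.02,.12),(.036,.05)),"backjaw top")
    rect(region(P,(.38,.56),(-.04,.02),(.036,.048)),"jaw top")
    rect(region(P,(.38,.56),(-.2,.15),(.005,.03)),"base")
    rect(region(P,(.5,.66),(.22,.29),(.01,.13)),"bottle")
    rect(region(P,(.5,.66),(.31,.42),(.01,.03)),"tin")
    rect(region(P,(.5,.62),(-.26,-.15),(.01,.05)),"spool")
E
```

```text
scene0.npz
block top 460 ctr mm [466.2 338.3] size [ 34.8 110.5] ang 82.3 z 0.0733
block all 1404 ctr mm [465.7 335.3] size [ 33.9 111.2] ang 84.8 z 0.0489
cap top 560 ctr mm [477.1 -91.2] size [55.3 55.8] ang 3.1 z 0.1014
housing top 1010 ctr mm [ 450.3 -139.6] size [171.1  90.3] ang 62.1 z 0.0555
backjaw top 247 ctr mm [452.5  65.8] size [ 32.6 161.5] ang 67.6 z 0.0404
jaw top 239 ctr mm [485.5  -6.8] size [17.1 78.2] ang 83.3 z 0.041
base 2670 ctr mm [463.6 -47.3] size [165.6 307.5] ang 0.9 z 0.0148
bottle 526 ctr mm [588.7 262.1] size [32.4 40.3] ang 45.0 z 0.0519
tin 267 ctr mm [563.4 350.5] size [136.6  49. ] ang 44.4 z 0.0209
spool 963 ctr mm [ 579.  -190.5] size [109.9  48. ] ang 37.1 z 0.028
side0.npz
block top 192 ctr mm [465.2 337.6] size [ 31.1 109.8] ang 80.1 z 0.0711
block all 891 ctr mm [464.4 334.9] size [ 29.7 110.2] ang 84.0 z 0.045
cap top 413 ctr mm [476.9 -89.4] size [54.6 54.6] ang 43.2 z 0.1011
housing top 842 ctr mm [ 450.1 -142.4] size [161.8  92.2] ang 63.7 z 0.0553
backjaw top 103 ctr mm [429.4  76.3] size [ 21.4 114.3] ang 56.1 z 0.0412
jaw top 45 ctr mm [456.7  -4.9] size [19.8 13.3] ang 7.6 z 0.0404
base 1018 ctr mm [451.2 -50.7] size [113.3 341.7] ang 19.5 z 0.0159
bottle 395 ctr mm [589.  261.3] size [29.2 40.9] ang 66.3 z 0.0499
tin 187 ctr mm [559.3 356.8] size [131.5  54.1] ang 52.7 z 0.0203
spool 977 ctr mm [ 578.2 -189.6] size [107.3  46.7] ang 35.9 z 0.0272
```

```bash
cat >> meas.py <<'E'
def line(p,name,rng=True):
    q=(p[:,:2]*1000).astype(np.float32)
    v=cv2.fitLine(q,cv2.DIST_HUBER,0,.01,.01).ravel(); 
    if v[0]<0:v[:2]*=-1
    t=(q-v[2:])@v[:2]; n=(q-v[2:])@np.array([-v[1],v[0]])
    a,b=np.percentile(t,[1,99]); print(name,len(p),"ang",np.degrees(np.arctan2(v[1],v[0])).round(2),"pt",v[2:].round(1),"len",(b-a).round(1),"ctr",(v[2:]+v[:2]*(a+b)/2).round(1),"n pct",np.percentile(n,[2,98]).round(1))
E
python3 - <<'E'
from meas import *
for n in ["scene0.npz","side0.npz"]:
    c=load(n);P=cloud(c); print(n)
    line(region(P,(.38,.55),(.27,.36),(.015,.065)),"block face")
    line(region(P,(.38,.55),(.27,.38),(.0725,.08)),"block top")
    line(region(P,(.43,.56),(.02,.09),(.0395,.045)),"backjaw top")
    line(region(P,(.43,.56),(.02,.09),(.018,.036)),"backjaw face")
    line(region(P,(.42,.56),(-.04,.017),(.0395,.048)),"jaw top")
    line(region(P,(.43,.56),(-.04,.017),(.020,.036)),"jaw")
    h=region(P,(.38,.56),(-.19,-.03),(.056,.06)); rect(h,"housing top"); 
    rect(region(P,(.50,.64),(.30,.40),(.019,.027)),"tin")
E
```

```text
scene0.npz
block face 928 ang -8.85 pt [460.9 325.1] len 108.2 ctr [463.1 324.7] n pct [-3.4 21.9]
block top 332 ang -8.15 pt [465.2 336.7] len 106.8 ctr [466.3 336.6] n pct [-14.6  15.2]
backjaw top 149 ang -6.96 pt [491.1  48.6] len 77.1 ctr [492.1  48.4] n pct [-6.5  7.6]
backjaw face 254 ang -7.66 pt [488.1  43.1] len 77.3 ctr [490.2  42.8] n pct [-2.4 32.9]
jaw top 189 ang -6.87 pt [483.8  -8.2] len 75.9 ctr [485.1  -8.4] n pct [-6.2  8. ]
jaw 280 ang -6.84 pt [481.  -14.1] len 77.2 ctr [484.  -14.5] n pct [-26.2   9.4]
housing top 335 ctr mm [ 452.9 -136.8] size [157.   88.6] ang 62.4 z 0.0574
tin 178 ctr mm [564.7 348.8] size [136.7  41.7] ang 41.9 z 0.0229
side0.npz
block face 641 ang -7.74 pt [464.2 326.1] len 108.1 ctr [463.6 326.2] n pct [-3.7  4.2]
block top 67 ang -13.9 pt [464.  338.5] len 102.8 ctr [466.1 338. ] n pct [-16.6  11.7]
backjaw top 33 ang 2.19 pt [468.2  52.2] len 28.0 ctr [467.6  52.1] n pct [-4.8  6.4]
backjaw face 81 ang -10.25 pt [463.1  48. ] len 24.4 ctr [463.5  48. ] n pct [-3.1  2. ]
jaw top 32 ang -16.27 pt [456.2  -4.4] len 18.0 ctr [455.1  -4.1] n pct [-5.9  8.5]
jaw 34 ang -62.05 pt [448.8  -5.5] len 16.6 ctr [448.6  -5. ] n pct [-3.1 10.9]
housing top 219 ctr mm [ 452.7 -135.3] size [141.8  87.5] ang 62.5 z 0.0574
tin 97 ctr mm [558.  351.8] size [122.   50.2] ang 52.7 z 0.0228
```

Request:
move_arm:
  deltas:
    - [[0,0,0],[-0.0052,0.012,-0.0338],0.085]
    - [[0,0,0],[-0.0052,0.012,-0.0338],0.085]
    - [[0,0,0],[-0.0052,0.012,-0.0338],0.085]
    - [[0,0,0],[-0.0052,0.012,-0.0338],0.085]
    - [[0,0,0],[-0.0052,0.012,-0.0338],0.085]
    - [[0,0,0],[-0.0052,0.012,-0.0338],0.085]
    - [[0,0,0],[-0.0052,0.012,-0.0338],0.085]
    - [[0,0,0],[-0.0052,0.012,-0.0338],0.085]

```text
t: 0.82
tcp_pos: [0.4674, 0.3367, 0.1345]
eef_rot: [[0.439, -0.0, -0.898], [0.898, -0.0, 0.439], [-0.0, -1.0, 0.0]]
ft_force: [0.2, 0.9, -0.3]
finger_gap: 0.0849
```

Request:
move_arm:
  deltas:
    - [[0,-6,0],[0,0,0],0.085]
    - [[0,-6,0],[0,0,0],0.085]
    - [[0,-6,0],[0,0,0],0.085]
    - [[0,0,0],[0,0,0],0.085]

```text
t: 1.15
tcp_pos: [0.4663, 0.3377, 0.135]
eef_rot: [[0.137, -0.001, -0.991], [0.991, -0.0, 0.137], [-0.0, -1.0, 0.001]]
ft_force: [0.0, -0.9, -0.1]
finger_gap: 0.0849
```

```bash
cat > st.py <<'E'
from rig import robot
import numpy as np
def show():
    s=robot.get_state();R=np.array(s["eef_rot"])
    print("t",s["t"],"tcp mm",(np.array(s["tcp_pos"])*1000).round(1),"head",np.degrees(np.arctan2(R[1,0],R[0,0])).round(2),"ydir",R[:,1].round(3),"F",np.round(s["ft_force"],1),"M",np.round(s["ft_torque"],2),"gap",round(s["finger_gap"],4),"q6",round(s["q"][5],1))
    return s
E
python3 - <<'E'
from st import *; from meas import *
from rig import camera
show()
c=camera("wrist");np.savez("wrist1.npz",**c);cv2.imwrite("pics/wrist1.png",c["frame"][:,:,::-1])
P=cloud(c)
rect(region(P,(.38,.55),(.27,.40),(.070,.085)),"block top")
line(region(P,(.38,.55),(.27,.40),(.070,.085)),"block top")
E
```

```text
t 1.15 tcp mm [466.3 337.7 135. ] head 82.13 ydir [-0.001 -0.    -1.   ] F [ 0.  -0.9 -0.1] M [0.   0.01 0.03] gap 0.0849 q6 -58.0
block top 6395 ctr mm [465.1 341.1] size [ 30.2 110.1] ang 82.1 z 0.0739
block top 6395 ang -8.07 pt [460.7 341.7] len 106.5 ctr [464.3 341.2] n pct [-14.4  14.3]
```

View pics/wrist1.png

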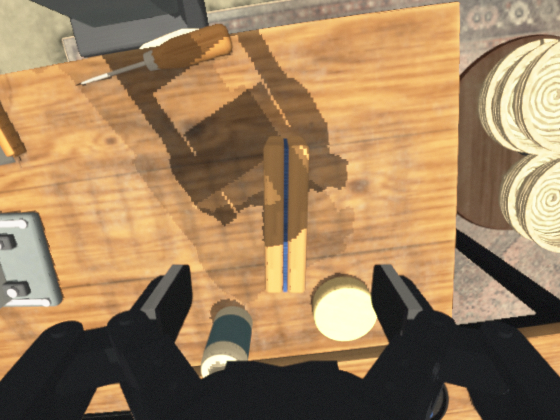

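The wrist view shows the block top from (285,140) to (285,290). It measures 30.2 x 110.1 mm, centre (465, 341), angle -8°, and the tin and bottle are clear of the fingers. I'll descend and grip.

Request:
move_arm:
  deltas:
    - [[0,0,0],[0.0025,0.012,0.0015],0.085]
    - [[0,0,0],[0,0.016,0],0.085]
    - [[0,0,0],[0,0.016,0],0.085]
    - [[0,0,0],[0,0.016,0],0.085]
    - [[0,0,0],[0,0.016,0],0.085]
    - [[0,0,0],[0,0.012,0],0.085]
    - [[0,0,0],[0,0.007,0],0.085]
    - [[0,0,0],[0,0,0],0.085]

```text
t: 1.87
tcp_pos: [0.4644, 0.3404, 0.039]
eef_rot: [[0.142, -0.002, -0.99], [0.99, -0.001, 0.142], [-0.001, -1.0, 0.002]]
ft_force: [-0.7, -0.7, 0.5]
finger_gap: 0.0851
```

Request:
move_arm:
  deltas:
    - [[0,0,0],[0,0,0],0.015]
    - [[0,0,0],[0,0,0],0.015]
    - [[0,0,0],[0,0,0],0.015]
    - [[0,0,0],[0,0,0],0.015]
    - [[0,0,0],[0,0,0],0.015]
    - [[0,0,0],[0,0,0],0.015]
    - [[0,0,0],[0,0,0],0.015]
    - [[0,0,0],[0,0,0],0.015]

```text
t: 2.53
tcp_pos: [0.4654, 0.3407, 0.041]
eef_rot: [[0.14, 0.001, -0.99], [0.99, 0.0, 0.14], [0.001, -1.0, -0.001]]
ft_force: [-1.2, -0.7, 5.4]
finger_gap: 0.0294
```

```bash
python3 - <<'E'
from st import *
s=show(); print(np.round(s["q"],1))
E
```

```text
t 2.5333 tcp mm [465.4 340.7  41. ] head 81.93 ydir [ 0.001  0.    -1.   ] F [-1.2 -0.7  5.4] M [-0.12  0.15 -0.01] gap 0.0294 q6 -57.5
[ 24.5  35.8  84.7  -0.   59.4 -57.5]
```

Request:
move_arm:
  deltas:
    - [[0,0,0],[0,-0.006,0],0.015]
    - [[0,0,0],[0,-0.012,0],0.015]
    - [[0,0,0],[0,-0.014,0],0.015]
    - [[0,0,0],[0,-0.016,0],0.015]
    - [[0,0,0],[0,-0.016,0],0.015]
    - [[0,0,0],[0,-0.016,0],0.015]
    - [[0,0,0],[-0.01,-0.014,-0.002],0.015]
    - [[0,0,0],[-0.02,-0.006,-0.005],0.015]

```text
t: 3.2
tcp_pos: [0.4679, 0.3111, 0.1422]
eef_rot: [[0.138, 0.002, -0.99], [0.99, 0.002, 0.138], [0.002, -1.0, -0.002]]
ft_force: [-0.1, -0.3, -2.6]
finger_gap: 0.0291
```

Request:
move_arm:
  deltas:
    - [[0,0,0],[-0.03,0,-0.007],0.015]
    - [[0,0,0],[-0.035,0,-0.007],0.015]
    - [[0,0,0],[-0.038,0,-0.008],0.015]
    - [[0,0,0],[-0.038,0,-0.008],0.015]
    - [[0,0,0],[-0.038,0,-0.008],0.015]
    - [[0,0,0],[-0.038,0,-0.008],0.015]
    - [[0,0,0],[-0.035,0,-0.008],0.015]
    - [[0,-1.1,0],[-0.02,0,-0.005],0.015]

```text
t: 3.87
tcp_pos: [0.488, 0.0292, 0.1404]
eef_rot: [[0.123, -0.0, -0.992], [0.992, -0.001, 0.123], [-0.001, -1.0, 0.0]]
ft_force: [0.3, -0.0, -2.0]
finger_gap: 0.0293
```

Request:
move_arm:
  deltas:
    - [[0,0,0],[-0.01,0,-0.002],0.015]
    - [[0,0,0],[0,0,0],0.015]
    - [[0,0,0],[0,0,0],0.015]

```text
t: 4.12
tcp_pos: [0.4886, 0.0226, 0.1403]
eef_rot: [[0.122, -0.001, -0.993], [0.993, 0.0, 0.122], [0.0, -1.0, 0.001]]
ft_force: [0.5, 0.5, -1.9]
finger_gap: 0.0292
```

```bash
python3 - <<'E'
from st import *; from meas import *
from rig import camera
s=show(); print(np.round(s["q"],1))
for n in ["wrist","scene","side"]:
    c=camera(n);np.savez(n+"2.npz",**c);cv2.imwrite(f"pics/{n}2.png",c["frame"][:,:,::-1])
E
```

```text
t 4.1167 tcp mm [488.6  22.6 140.3] head 82.98 ydir [-0.001  0.    -1.   ] F [ 0.5  0.5 -1.9] M [-0.01 -0.03  0.02] gap 0.0292 q6 -94.3
[-11.3  21.1  92.2   0.   66.7 -94.3]
```

View pics/wrist2.png

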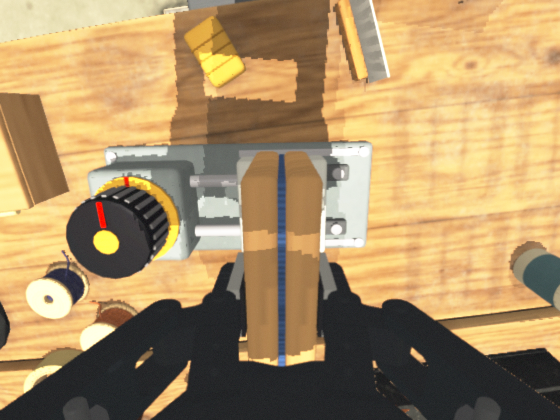

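View pics/scene2.png

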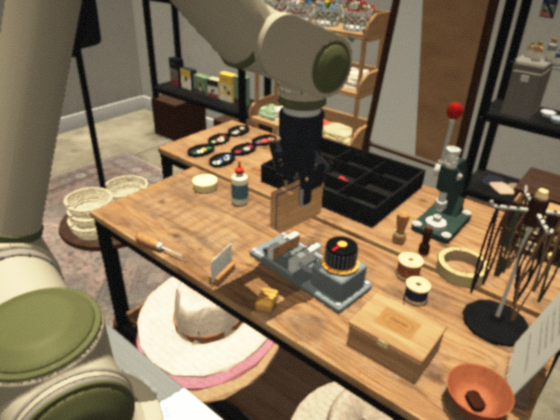

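The wrist view shows the block held over the clamp, its strip at u≈282. The cap centre is at (107,242), and the jaws are partly hidden behind the block. I'll measure the clamp again from this view.

```bash
python3 - <<'E'
from meas import *
c=load("wrist2.npz");P=cloud(c)
rect(region(P,(.38,.56),(-.17,-.03),(.097,.11)),"cap top")
for z in [(.0385,.046)]:
    a=region(P,(.43,.54),(.03,.09),z);rect(a,"backjaw top");line(a,"backjaw top")
    a=region(P,(.43,.56),(-.04,.017),z);rect(a,"jaw top");line(a,"jaw top")
rect(region(P,(.40,.56),(-.19,.13),(.004,.03)),"base")
b=region(P,(.40,.56),(-.05,.1),(.15,.19));rect(b,"block top");line(b,"block")
h=region(P,(.40,.56),(-.19,-.03),(.054,.0615));rect(h,"housing top")
m=(P[...,2]>.0385)&(P[...,2]<.046)&(abs(P[...,1]-.03)<.07)&(abs(P[...,0]-.48)<.06)
v,u=np.nonzero(m);print(u.min(),u.max(),v.min(),v.max())
crop(c,80,120,380,270,2.6,"pics/w2c.png")
s=load("scene2.npz");Q=cloud(s)
line(region(Q,(.43,.54),(.02,.09),(.0395,.045)),"bj scene");line(region(Q,(.43,.54),(-.04,.017),(.0395,.045)),"j scene");rect(region(Q,(.38,.56),(-.17,-.03),(.097,.11)),"cap scene")
b=region(Q,(.40,.58),(-.05,.1),(.105,.16));line(b,"block scene");print(b.min(0),b.max(0))
E
```

```text
cap top 5449 ctr mm [476.3 -86.7] size [54.7 55.2] ang 44.1 z 0.1013
backjaw top 431 ctr mm [491.   56.8] size [79.3 11.5] ang 0.2 z 0.04
backjaw top 431 ang -4.05 pt [485.4  57. ] len 76.7 ctr [490.4  56.6] n pct [-6.6  2.4]
jaw top 355 ctr mm [483.  -10.8] size [11.5 78.5] ang 75.6 z 0.0407
jaw top 355 ang -8.49 pt [471.   -7.7] len 74.3 ctr [481.9  -9.4] n pct [-2.5  7. ]
base 12807 ctr mm [493.9 -41.2] size [286.1 160. ] ang 84.2 z 0.0133
block top 18817 ctr mm [475.7  24.3] size [81.7 73.6] ang 31.2 z 0.1736
block 18817 ang -7.14 pt [470.2  25.3] len 81.2 ctr [474.4  24.7] n pct [-29.7  29.8]
housing top 3086 ctr mm [ 460.4 -117.2] size [150.2  75.4] ang 70.3 z 0.0561
236 326 160 252
bj scene 152 ang -6.21 pt [490.2  48.5] len 77.4 ctr [492.4  48.3] n pct [-6.9  7. ]
j scene 186 ang -6.54 pt [484.4  -8.2] len 78.3 ctr [485.5  -8.3] n pct [-5.7  8.1]
cap scene 515 ctr mm [477.3 -90.2] size [54.4 54.3] ang 46.7 z 0.1018
block scene 1264 ang -8.2 pt [481.3   7.8] len 107.9 ctr [486.    7.1] n pct [-11.7  24.2]
[ 0.4312785  -0.0073479   0.10505138] [0.54308512 0.04296712 0.15998846]
```

View pics/w2c.png

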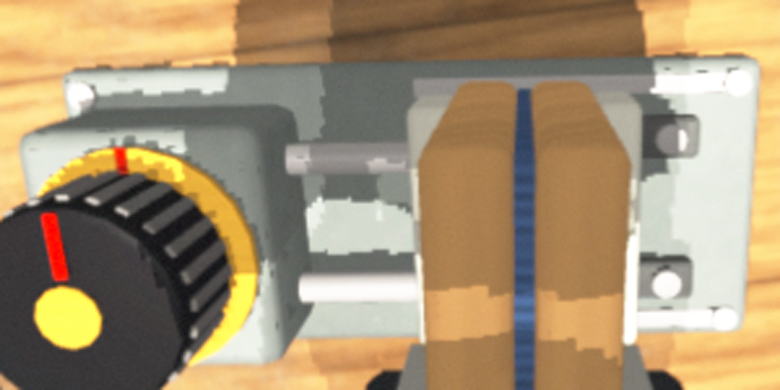

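```bash
python3 - <<'E'
from meas import *
c=load("wrist2.npz"); s=load("scene2.npz"); s0=load("scene0.npz"); d=load("side2.npz")
print("bj outer",(onplane(c,[(326.2,162.3),(325,250.8)],.041)*1000).round(1).tolist())
print("j outer",(onplane(c,[(236.5,162.3),(238.8,247)],.042)*1000).round(1).tolist())
# yellow disc on cap top
for n,c_,z in [("wrist",c,.102),("scene",s,.102),("scene0",s0,.102),("side",d,.102)]:
    hsv=cv2.cvtColor(c_["frame"],cv2.COLOR_RGB2HSV); P=cloud(c_)
    m=((hsv[...,0]>15)&(hsv[...,0]<35)&(hsv[...,1]>120)&(hsv[...,2]>120)&(P[...,2]>.09)&(P[...,2]<.12)&(abs(P[...,0]-.477)<.02)&(abs(P[...,1]+.09)<.02))
    v,u=np.nonzero(m); print(n,len(u),u.mean(),v.mean(),(onplane(c_,[(u.mean(),v.mean())],z)*1000).round(1))
# block front face, scene held
Q=cloud(s); b=region(Q,(.44,.535),(-.02,.03),(.106,.15)); line(b,"held face scene")
W=cloud(c); t=region(W,(.40,.56),(-.05,.1),(.165,.19)); line(t,"held top wrist"); rect(t,"")
print(t.min(0),t.max(0))
crop(s,240,200,380,315,5,"pics/s2c.png")
E
```

```text
bj outer [[454.2, 62.3, 41.0], [528.8, 55.3, 41.0]]
j outer [[445.6, -6.5, 42.0], [516.1, -16.2, 42.0]]
wrist 508 105.65944881889764 241.86220472440945 [[476.7 -87.6 102. ]]
scene 64 342.109375 243.4375 [[480.2 -88.4 102. ]]
scene0 61 342.0163934426229 243.29508196721312 [[480.4 -88.1 102. ]]
side 9 277.44444444444446 240.88888888888889 [[478.4 -88.6 102. ]]
held face scene 669 ang -6.88 pt [484.5   6.9] len 93.9 ctr [487.5   6.6] n pct [-6.5  1.9]
held top wrist 17591 ang -7.13 pt [471.3  25.1] len 81.0 ctr [474.5  24.7] n pct [-30.3  30.4]
 17591 ctr mm [475.8  24.3] size [81.7 73.6] ang 31.2 z 0.1747
[ 0.43245078 -0.0215802   0.16500023] [0.52027671 0.07021414 0.18999503]
```

View pics/s2c.png

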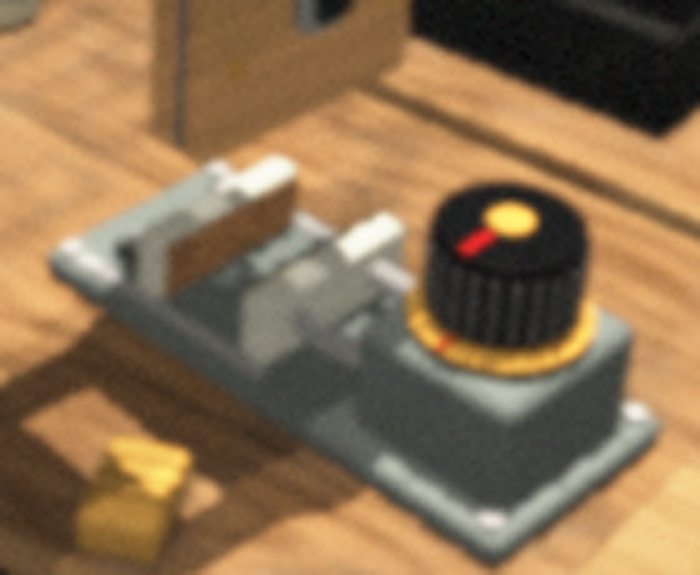

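Cameras agree: opening about 43 mm, its middle at about (490, 22.3), and angle -7°. The hand is already within about 1.5 mm of that, so I'll lower the block.

Request:
move_arm:
  deltas:
    - [[0,0,0],[0,0.01,-0.0015],0.015]
    - [[0,0,0],[0,0.014,0],0.015]
    - [[0,0,0],[0,0.014,0],0.015]
    - [[0,0,0],[0,0.014,0],0.015]
    - [[0,0,0],[0,0.012,0],0.015]
    - [[0,0,0],[0,0.01,0],0.015]
    - [[0,0,0],[0,0.008,0],0.015]
    - [[0,0,0],[0,0,0],0.015]

```text
t: 4.93
tcp_pos: [0.4896, 0.0229, 0.0571]
eef_rot: [[0.12, -0.003, -0.993], [0.993, 0.001, 0.12], [0.0, -1.0, 0.003]]
ft_force: [-0.1, 0.0, -1.5]
finger_gap: 0.0292
```

```bash
python3 - <<'E'
from st import *; from h import *
from rig import camera
show()
c=camera("scene");crop(c,240,180,380,300,5,"pics/s3c.png")
c=camera("side");crop(c,200,150,320,290,4,"pics/sd3c.png")
E
```

```text
t 4.9333 tcp mm [489.6  22.9  57.1] head 83.11 ydir [-0.003  0.001 -1.   ] F [-0.1  0.  -1.5] M [ 0.   -0.01  0.01] gap 0.0292 q6 -94.3
```

View pics/s3c.png

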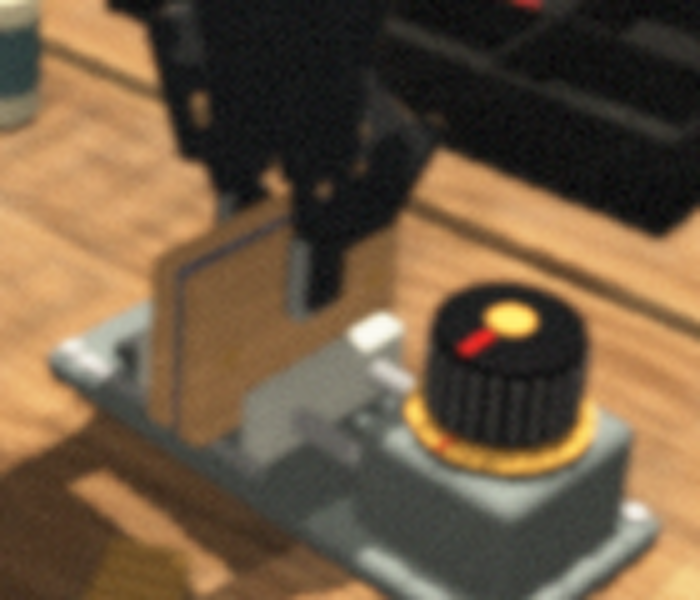

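The block hangs between the jaws, just above the bed, with a gap to the sliding jaw visible at (215,440). I'll set it down gently.

Request:
move_arm:
  deltas:
    - [[0,0,0],[0,0.001,0],0.015]
    - [[0,0,0],[0,0.001,0],0.015]
    - [[0,0,0],[0,0.001,0],0.015]
    - [[0,0,0],[0,0,0],0.015]

```text
t: 5.37
tcp_pos: [0.4904, 0.022, 0.0554]
eef_rot: [[0.121, 0.0, -0.993], [0.993, -0.0, 0.121], [-0.0, -1.0, -0.0]]
ft_force: [0.4, -0.2, -2.7]
finger_gap: 0.0293
```

Request:
move_arm:
  deltas:
    - [[0,0,0],[0,0.0005,0],0.015]
    - [[0,0,0],[0,0.0005,0],0.015]
    - [[0,0,0],[0,0,0],0.015]

```text
t: 5.62
tcp_pos: [0.4904, 0.022, 0.0543]
eef_rot: [[0.121, 0.0, -0.993], [0.993, -0.0, 0.121], [0.0, -1.0, -0.0]]
ft_force: [-0.0, 0.2, -3.2]
finger_gap: 0.0293
```

Request:
move_arm:
  deltas:
    - [[0,0,0],[0,0.0005,0],0.015]
    - [[0,0,0],[0,0.0005,0],0.015]
    - [[0,0,0],[0,0,0],0.015]

```text
t: 5.87
tcp_pos: [0.4903, 0.022, 0.0532]
eef_rot: [[0.121, -0.0, -0.993], [0.993, 0.0, 0.121], [0.0, -1.0, 0.0]]
ft_force: [-0.9, 0.2, -2.5]
finger_gap: 0.0294
```

Request:
move_arm:
  deltas:
    - [[0,0,0],[0,0.0005,0],0.015]
    - [[0,0,0],[0,0.0005,0],0.015]
    - [[0,0,0],[0,0,0],0.015]

```text
t: 6.12
tcp_pos: [0.4904, 0.022, 0.053]
eef_rot: [[0.121, 0.0, -0.993], [0.993, -0.0, 0.121], [-0.0, -1.0, -0.0]]
ft_force: [-3.4, -0.7, 7.4]
finger_gap: 0.0294
```

Contact at TCP z = 53.0 mm, the height expected on the bed. Releasing and rising.

Request:
move_arm:
  deltas:
    - [[0,0,0],[0,0,0],0.05]
    - [[0,0,0],[0,0,0],0.06]
    - [[0,0,0],[0,0,0],0.06]
    - [[0,0,0],[0,0,0],0.06]
    - [[0,0,0],[0,-0.004,0],0.06]
    - [[0,0,0],[0,-0.015,0],0.06]
    - [[0,0,0],[0,-0.03,0],0.06]
    - [[0,0,0],[0,-0.03,0],0.085]

```text
t: 6.78
tcp_pos: [0.4898, 0.0221, 0.132]
eef_rot: [[0.121, -0.002, -0.993], [0.993, 0.0, 0.121], [0.0, -1.0, 0.002]]
ft_force: [1.1, 0.2, -0.0]
finger_gap: 0.0706
```

Request:
move_arm:
  deltas:
    - [[0,0,0],[0,-0.025,0],0.085]
    - [[0,0,0],[0,-0.01,0],0.085]
    - [[0,0,0],[0,0,0],0.085]

```text
t: 7.03
tcp_pos: [0.4914, 0.0218, 0.169]
eef_rot: [[0.121, 0.005, -0.993], [0.993, -0.001, 0.121], [-0.0, -1.0, -0.005]]
ft_force: [-0.0, -0.2, 0.5]
finger_gap: 0.0855
```

```bash
python3 - <<'E'
from st import *; from meas import *
from rig import camera
s=show(); print(np.round(s["q"],1))
c=camera("scene");np.savez("scene4.npz",**c);crop(c,240,190,380,305,5,"pics/s4c.png")
c=camera("wrist");np.savez("wrist4.npz",**c);cv2.imwrite("pics/w4.png",c["frame"][:,:,::-1]);P=cloud(c)
b=region(P,(.40,.58),(-.05,.1),(.08,.095));rect(b,"block top");line(b,"block")
for c_,n in [(c,"w")]:
    hsv=cv2.cvtColor(c_["frame"],cv2.COLOR_RGB2HSV)
    m=((hsv[...,0]>15)&(hsv[...,0]<35)&(hsv[...,1]>120)&(hsv[...,2]>120)&(P[...,2]>.09)&(P[...,2]<.12)&(abs(P[...,0]-.477)<.02)&(abs(P[...,1]+.09)<.02))
    v,u=np.nonzero(m); print(n,len(u),u.mean(),v.mean(),(onplane(c_,[(u.mean(),v.mean())],.102)*1000).round(1), P[m][:,2].mean())
rect(region(P,(.40,.56),(-.15,-.03),(.1,.11)),"cap top")
E
```

```text
t 7.0333 tcp mm [491.4  21.8 169. ] head 83.05 ydir [ 0.005 -0.001 -1.   ] F [-0.  -0.2  0.5] M [ 0.02 -0.01  0.01] gap 0.0855 q6 -94.3
[-11.3  19.3  89.5  -0.   70.9 -94.3]
block top 5406 ctr mm [489.7  22.5] size [ 30.2 109.2] ang 83.1 z 0.0859
block 5406 ang -6.98 pt [485.8  22.8] len 105.9 ctr [489.1  22.3] n pct [-14.2  14.5]
w 413 125.71428571428571 223.28813559322035 [[476.4 -87.5 102. ]] 0.10273835055491008
cap top 4087 ctr mm [475.9 -87.1] size [54.5 53.3] ang 88.2 z 0.1016
```

View pics/s4c.png

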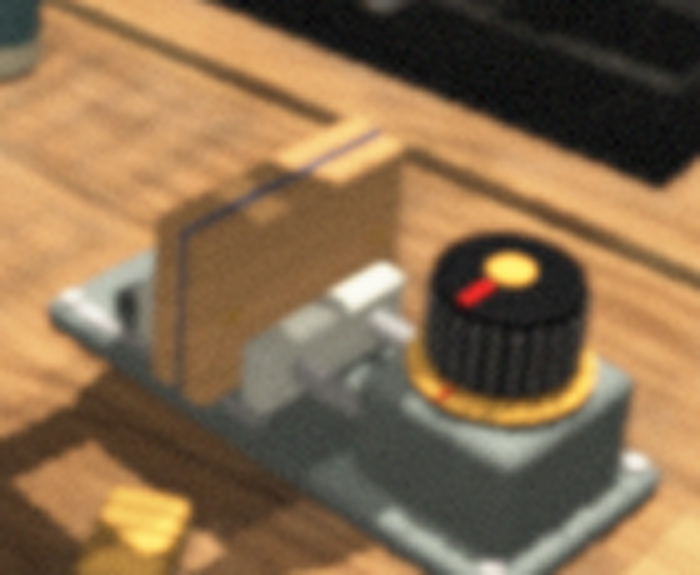

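View pics/w4.png

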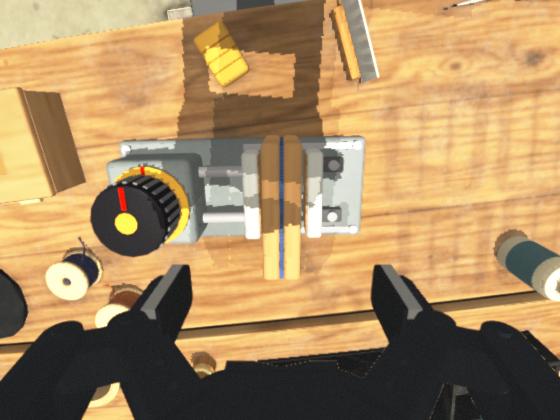

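Wrist view: the block stands on the bed with its strip at u≈282, and the jaws are at u≈251 and 314, symmetric about it. Before leaving I'll check how it sits lengthwise in the jaws. The move over the cap does not disturb that.

```bash
python3 - <<'E'
from meas import *
c=load("wrist4.npz");P=cloud(c)
for nm,y in [("jaw",(-.03,.005)),("back",(.04,.075))]:
    m=(P[...,2]>.036)&(P[...,2]<.047)&(P[...,1]>y[0])&(P[...,1]<y[1])&(abs(P[...,0]-.488)<.055)
    v,u=np.nonzero(m);print(nm,u.min(),u.max(),v.min(),v.max());rect(P[m],nm);line(P[m],nm)
E
```

```text
jaw 241 261 153 238
jaw 1394 ctr mm [484.5  -4. ] size [15.1 78.6] ang 84.0 z 0.0409
jaw 1394 ang -5.09 pt [482.9  -3.8] len 76.6 ctr [484.2  -3.9] n pct [-7.2  6.9]
back 295 323 137 237
back 1415 ctr mm [483.4  51.9] size [93.4 22.5] ang 0.6 z 0.0398
back 1415 ang -5.24 pt [488.5  51.8] len 77.4 ctr [490.2  51.6] n pct [-7.   7.2]
```

Request:
move_arm:
  deltas:
    - [[0,0,0],[-0.01,0,0],0.085]
    - [[0,0,0],[-0.025,0,0],0.085]
    - [[0,0,0],[-0.03,0,0],0.085]
    - [[0,0,0],[-0.028,0,0],0.085]
    - [[0,0,0],[-0.018,0,0],0.085]
    - [[0,0,0],[0,0,0],0.085]
    - [[0,0,0],[0,0,0],0.085]

```text
t: 7.72
tcp_pos: [0.4764, -0.089, 0.1653]
eef_rot: [[0.123, -0.002, -0.992], [0.992, 0.001, 0.123], [0.001, -1.0, 0.002]]
ft_force: [-0.6, -0.3, 0.6]
finger_gap: 0.0852
```

```bash
python3 - <<'E'
from st import *; from meas import *
from rig import camera
s=show()
c=camera("wrist");np.savez("wrist5.npz",**c);cv2.imwrite("pics/w5.png",c["frame"][:,:,::-1]);P=cloud(c)
hsv=cv2.cvtColor(c["frame"],cv2.COLOR_RGB2HSV)
m=((hsv[...,0]>15)&(hsv[...,0]<35)&(hsv[...,1]>120)&(hsv[...,2]>120)&(P[...,2]>.09)&(P[...,2]<.12)&(abs(P[...,0]-.477)<.02)&(abs(P[...,1]+.09)<.02))
v,u=np.nonzero(m); print(len(u),u.mean(),v.mean(),(onplane(c,[(u.mean(),v.mean())],.103)*1000).round(1))
rect(region(P,(.40,.56),(-.15,-.03),(.1,.11)),"cap top")
E
```

```text
t 7.7167 tcp mm [476.4 -89.  165.3] head 82.92 ydir [-0.002  0.001 -1.   ] F [-0.6 -0.3  0.6] M [-0.02 -0.   -0.02] gap 0.0852 q6 -107.5
361 283.41828254847644 225.93905817174516 [[476.1 -87.1 103. ]]
cap top 4272 ctr mm [476.2 -87.4] size [54.1 53.9] ang 39.9 z 0.1015
```

View pics/w5.png

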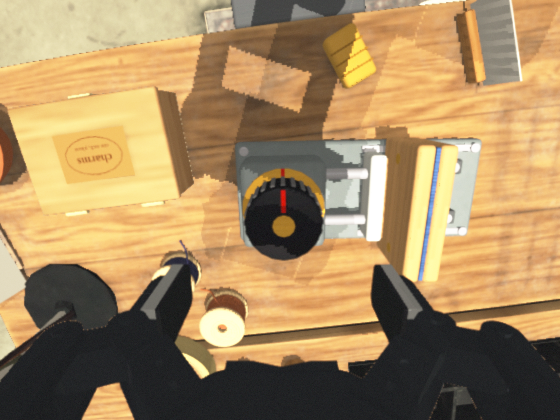

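The wrist view shows the cap under the hand at (283,226), with its red mark on the collar mark (283,172). The cap axis is at (476, -87.5), and the block is within about 2 mm of the jaw centre. Now I'll descend over the cap.

Request:
move_arm:
  deltas:
    - [[0,0,0],[0.0013,0.012,0],0.085]
    - [[0,0,0],[0,0.018,0],0.085]
    - [[0,0,0],[0,0.018,0],0.085]
    - [[0,0,0],[0,0.018,0],0.085]
    - [[0,0,0],[0,0.014,0],0.085]
    - [[0,0,0],[0,0.01,0],0.085]
    - [[0,0,0],[0,0.003,0],0.085]
    - [[0,0,0],[0,0,0],0.085]

```text
t: 8.43
tcp_pos: [0.4767, -0.086, 0.0726]
eef_rot: [[0.12, -0.002, -0.993], [0.993, 0.001, 0.12], [0.001, -1.0, 0.002]]
ft_force: [0.7, -1.0, 0.2]
finger_gap: 0.085
```

Request:
move_arm:
  deltas:
    - [[0,0,0],[0,0,0],0.045]
    - [[0,0,0],[0,0,0],0.045]
    - [[0,0,0],[0,0,0],0.045]
    - [[0,0,0],[0,0,0],0.045]
    - [[0,0,0],[0,0,0],0.045]

```text
t: 8.85
tcp_pos: [0.4775, -0.0876, 0.0746]
eef_rot: [[0.121, 0.002, -0.993], [0.993, -0.002, 0.121], [-0.002, -1.0, -0.002]]
ft_force: [-3.1, -2.8, 6.6]
finger_gap: 0.0545
```

```bash
python3 - <<'E'
from st import *; from h import *
from rig import camera
show()
c=camera("side");crop(c,210,170,320,300,4,"pics/sd6.png")
c=camera("scene");crop(c,240,170,380,305,4,"pics/s6.png")
E
```

```text
t 8.85 tcp mm [477.5 -87.6  74.6] head 83.05 ydir [ 0.002 -0.002 -1.   ] F [-3.1 -2.8  6.6] M [-0.3   0.4   0.08] gap 0.0545 q6 -107.4
```

View pics/s6.png

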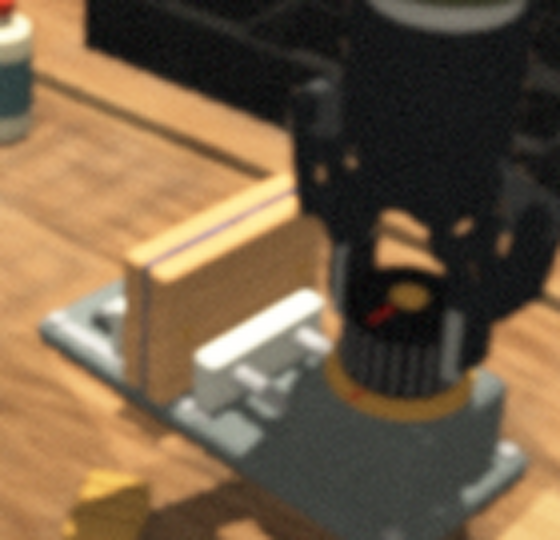

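View pics/sd6.png

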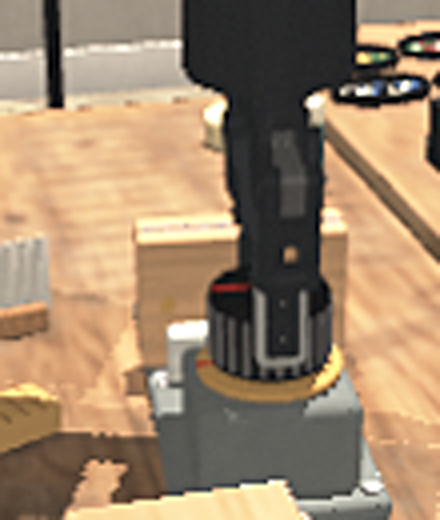

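The cap is gripped squarely (gap 54.5 mm, small side force). I'll turn clockwise, fast at first. About 120–135° is expected to close.

Request:
move_arm:
  deltas:
    - [[0,2,0],[0,0,0],0.045]
    - [[0,4,0],[0,0,0],0.045]
    - [[0,6,0],[0,0,0],0.045]
    - [[0,6,0],[0,0,0],0.045]
    - [[0,6,0],[0,0,0],0.045]
    - [[0,4,0],[0,0,0],0.045]
    - [[0,2,0],[0,0,0],0.045]
    - [[0,0,0],[0,0,0],0.045]

```text
t: 9.62
tcp_pos: [0.4774, -0.0877, 0.0746]
eef_rot: [[0.603, 0.002, -0.798], [0.798, -0.002, 0.603], [-0.001, -1.0, -0.003]]
ft_force: [-2.9, -3.6, 7.0]
finger_gap: 0.0544
```

```bash
python3 - <<'E'
from st import *; from meas import *
from rig import camera
show()
c=camera("scene");np.savez("scene7.npz",**c);crop(c,240,170,380,305,5,"pics/s7.png")
E
```

```text
t 9.6167 tcp mm [477.4 -87.7  74.6] head 52.93 ydir [ 0.002 -0.002 -1.   ] F [-2.9 -3.6  7. ] M [-0.51  0.4  -0.16] gap 0.0544 q6 -77.3
```

View pics/s7.png

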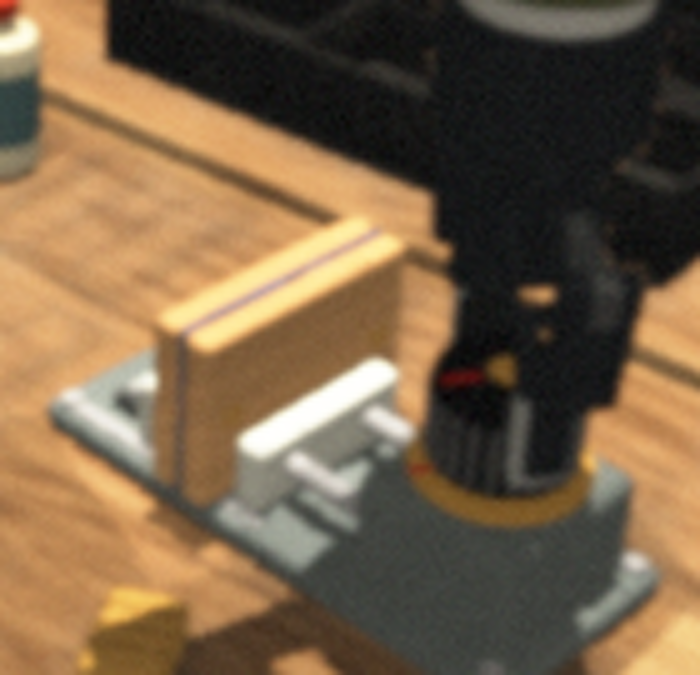

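Both red marks moved together and the jaw advanced, so nothing slips yet. Continuing.

Request:
move_arm:
  deltas:
    - [[0,3,0],[0,0,0],0.045]
    - [[0,6,0],[0,0,0],0.045]
    - [[0,6,0],[0,0,0],0.045]
    - [[0,6,0],[0,0,0],0.045]
    - [[0,6,0],[0,0,0],0.045]
    - [[0,6,0],[0,0,0],0.045]
    - [[0,6,0],[0,0,0],0.045]
    - [[0,6,0],[0,0,0],0.045]

```text
t: 10.33
tcp_pos: [0.4773, -0.0878, 0.0745]
eef_rot: [[0.991, 0.001, -0.136], [0.136, -0.002, 0.991], [0.001, -1.0, -0.003]]
ft_force: [-3.8, -3.1, 6.6]
finger_gap: 0.0546
```

```bash
python3 - <<'E'
from st import *
show()
E
```

```text
t 10.3333 tcp mm [477.3 -87.8  74.5] head 7.79 ydir [ 0.001 -0.002 -1.   ] F [-3.8 -3.1  6.6] M [-0.74  0.66  0.21] gap 0.0546 q6 -32.1
```

Request:
move_arm:
  deltas:
    - [[0,6,0],[0,0,0],0.045]
    - [[0,6,0],[0,0,0],0.045]
    - [[0,6,0],[0,0,0],0.045]
    - [[0,3,0],[0,0,0],0.045]

```text
t: 10.67
tcp_pos: [0.4772, -0.0878, 0.0745]
eef_rot: [[0.973, 0.001, 0.229], [-0.229, -0.002, 0.973], [0.002, -1.0, -0.002]]
ft_force: [-4.9, -4.5, 7.4]
finger_gap: 0.0543
```

```bash
cat > look.py <<'E'
import sys
from st import *; from meas import *
from rig import camera
n=sys.argv[1]
show()
c=camera("scene");np.savez(f"scene{n}.npz",**c);crop(c,240,170,380,305,5,f"pics/s{n}.png")
E
python3 look.py 8
```

```text
t 10.6667 tcp mm [477.2 -87.8  74.5] head -13.22 ydir [ 0.001 -0.002 -1.   ] F [-4.9 -4.5  7.4] M [-0.69  0.7   0.15] gap 0.0543 q6 -11.1
```

View pics/s8.png

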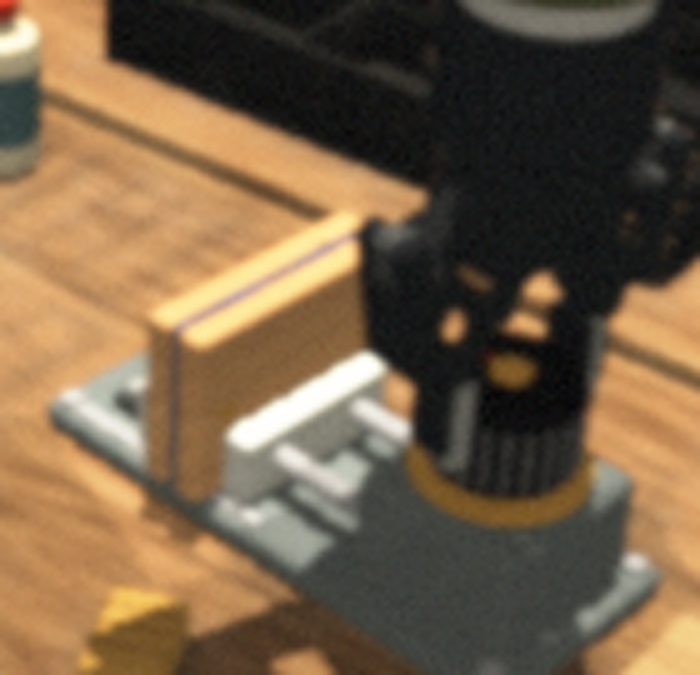

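96° turned so far and the torque is still at running drag, with the jaw touching the block. Now I'll take smaller steps and watch the moment.

Request:
move_arm:
  deltas:
    - [[0,4,0],[0,0,0],0.045]
    - [[0,4,0],[0,0,0],0.045]
    - [[0,4,0],[0,0,0],0.045]

```text
t: 10.97
tcp_pos: [0.4772, -0.0877, 0.0745]
eef_rot: [[0.905, 0.001, 0.424], [-0.424, -0.002, 0.905], [0.002, -1.0, -0.002]]
ft_force: [-3.8, -4.6, 7.9]
finger_gap: 0.0545
```

```bash
python3 -c "from st import *; show()"
```

```text
t 10.9667 tcp mm [477.2 -87.7  74.5] head -25.11 ydir [ 0.001 -0.002 -1.   ] F [-3.8 -4.6  7.9] M [-0.59  0.76  0.16] gap 0.0545 q6 0.8
```

Request:
move_arm:
  deltas:
    - [[0,3,0],[0,0,0],0.045]
    - [[0,3,0],[0,0,0],0.045]

```text
t: 11.13
tcp_pos: [0.4772, -0.0878, 0.0745]
eef_rot: [[0.856, 0.001, 0.516], [-0.516, -0.002, 0.856], [0.002, -1.0, -0.001]]
ft_force: [-3.2, -3.6, 8.2]
finger_gap: 0.0543
```

```bash
python3 -c "from st import *; show()"
```

```text
t 11.1333 tcp mm [477.2 -87.8  74.5] head -31.08 ydir [ 0.001 -0.002 -1.   ] F [-3.2 -3.6  8.2] M [-0.61  0.76  0.17] gap 0.0543 q6 6.8
```

Request:
move_arm:
  deltas:
    - [[0,3,0],[0,0,0],0.045]
    - [[0,3,0],[0,0,0],0.045]

```text
t: 11.3
tcp_pos: [0.4772, -0.0877, 0.0745]
eef_rot: [[0.798, 0.001, 0.603], [-0.603, -0.002, 0.798], [0.002, -1.0, -0.001]]
ft_force: [-4.7, -4.9, 7.4]
finger_gap: 0.0545
```

```bash
python3 -c "from st import *; show()"
```

```text
t 11.3 tcp mm [477.2 -87.7  74.5] head -37.07 ydir [ 0.001 -0.002 -1.   ] F [-4.7 -4.9  7.4] M [-0.56  0.76  0.15] gap 0.0545 q6 12.7
```

Request:
move_arm:
  deltas:
    - [[0,2.5,0],[0,0,0],0.045]
    - [[0,2.5,0],[0,0,0],0.045]

```text
t: 11.47
tcp_pos: [0.4772, -0.0877, 0.0745]
eef_rot: [[0.743, 0.001, 0.67], [-0.67, -0.002, 0.743], [0.002, -1.0, -0.001]]
ft_force: [-3.7, -5.1, 7.6]
finger_gap: 0.0544
```

```bash
python3 -c "from st import *; show()"
```

```text
t 11.4667 tcp mm [477.2 -87.7  74.5] head -42.05 ydir [ 0.001 -0.002 -1.   ] F [-3.7 -5.1  7.6] M [-0.62  0.72  0.09] gap 0.0544 q6 17.7
```

Request:
move_arm:
  deltas:
    - [[0,2.5,0],[0,0,0],0.045]
    - [[0,2.5,0],[0,0,0],0.045]

```text
t: 11.63
tcp_pos: [0.4772, -0.0877, 0.0745]
eef_rot: [[0.681, 0.001, 0.732], [-0.732, -0.002, 0.681], [0.002, -1.0, -0.001]]
ft_force: [-3.8, -4.4, 7.8]
finger_gap: 0.0543
```

```bash
python3 -c "from st import *; show()"
```

```text
t 11.6333 tcp mm [477.2 -87.7  74.5] head -47.04 ydir [ 0.001 -0.002 -1.   ] F [-3.8 -4.4  7.8] M [-0.59  0.79  0.11] gap 0.0543 q6 22.7
```

Request:
move_arm:
  deltas:
    - [[0,2.5,0],[0,0,0],0.045]
    - [[0,2.5,0],[0,0,0],0.045]

```text
t: 11.8
tcp_pos: [0.4771, -0.0877, 0.0745]
eef_rot: [[0.615, 0.001, 0.788], [-0.788, -0.002, 0.615], [0.002, -1.0, -0.001]]
ft_force: [-3.3, -4.1, 7.7]
finger_gap: 0.0542
```

```bash
python3 look.py 9
```

```text
t 11.8 tcp mm [477.1 -87.7  74.5] head -52.01 ydir [ 0.001 -0.002 -1.   ] F [-3.3 -4.1  7.7] M [-0.55  0.78  0.48] gap 0.0542 q6 27.7
```

View pics/s9.png

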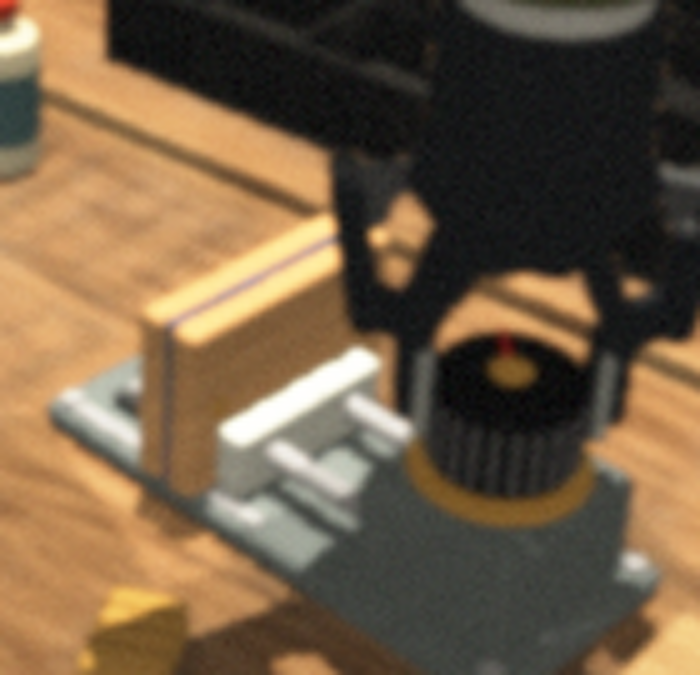

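The moment jumped to 0.48 N·m at 135° of turn, so the clutch has just taken up. A few more degrees will confirm that the torque stays level.

Request:
move_arm:
  deltas:
    - [[0,2.5,0],[0,0,0],0.045]
    - [[0,2.5,0],[0,0,0],0.045]

```text
t: 12.02
tcp_pos: [0.4771, -0.0877, 0.0745]
eef_rot: [[0.545, 0.001, 0.839], [-0.839, -0.002, 0.545], [0.002, -1.0, -0.001]]
ft_force: [-3.7, -3.7, 7.6]
finger_gap: 0.0545
```

```bash
python3 -c "from st import *; show()"
```

```text
t 12.0167 tcp mm [477.1 -87.7  74.5] head -57.0 ydir [ 0.001 -0.002 -1.   ] F [-3.7 -3.7  7.6] M [-0.58  0.78  0.42] gap 0.0545 q6 32.7
```

Request:
move_arm:
  deltas:
    - [[0,2,0],[0,0,0],0.045]
    - [[0,2,0],[0,0,0],0.045]
    - [[0,0,0],[0,0,0],0.045]

```text
t: 12.27
tcp_pos: [0.4771, -0.0877, 0.0745]
eef_rot: [[0.485, 0.001, 0.875], [-0.875, -0.002, 0.485], [0.002, -1.0, -0.0]]
ft_force: [-4.2, -4.3, 7.2]
finger_gap: 0.0541
```

```bash
python3 look.py 10;  python3 - <<'E'
from st import *; from h import *
from rig import camera
c=camera("wrist");np.savez("wrist10.npz",**c);cv2.imwrite("pics/w10.png",c["frame"][:,:,::-1])
E
```

```text
t 12.2667 tcp mm [477.1 -87.7  74.5] head -61.01 ydir [ 0.001 -0.002 -1.   ] F [-4.2 -4.3  7.2] M [-0.58  0.75  0.19] gap 0.0541 q6 36.7
```

View pics/w10.png

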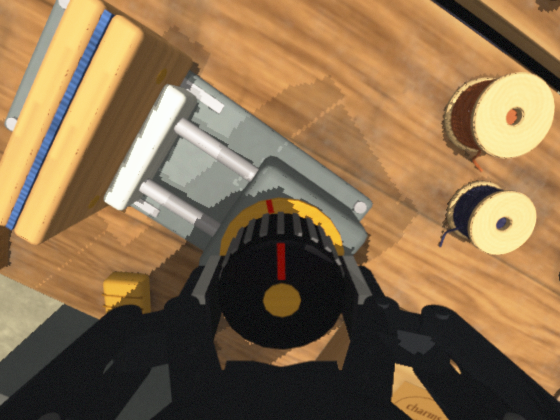

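The wrist view shows the cap mark at (281,262) and the collar mark at (270,206), now clearly apart. I'll measure the angle between them.

```bash
cat > slip.py <<'E'
import sys
from meas import *
def slip(f):
    c=load(f);hsv=cv2.cvtColor(c["frame"],cv2.COLOR_RGB2HSV).astype(int)
    red=((hsv[...,0]<8)|(hsv[...,0]>172))&(hsv[...,1]>170)&(hsv[...,2]>90)
    P=cloud(c);near=(abs(P[...,0]-.4765)<.045)&(abs(P[...,1]+.0875)<.045)
    a={}
    yl=(hsv[...,0]>12)&(hsv[...,0]<35)&(hsv[...,1]>120)&(hsv[...,2]>100)&near&(P[...,2]>.097)&(np.hypot(P[...,0]-.4765,P[...,1]+.0875)<.015)
    v,u=np.nonzero(yl);ax=onplane(c,[(u.mean(),v.mean())],.102)[0];print("axis",ax[:2].round(4),len(u))
    for n,z0,z1,z in [("cap",.097,.11,.102),("collar",.055,.07,.065)]:
        m=red&near&(P[...,2]>z0)&(P[...,2]<z1);v,u=np.nonzero(m)
        if len(u)<3: print(n,"few");continue
        q=onplane(c,[(u.mean(),v.mean())],z)[0]-ax;a[n]=np.degrees(np.arctan2(q[1],q[0]));print(n,len(u),u.mean().round(1),v.mean().round(1),"r",np.hypot(*q[:2]).round(4),"ang",a[n].round(1))
    if len(a)==2: print("slip cw deg",round(a["collar"]-a["cap"],1))
for f in sys.argv[1:]: print(f);slip(f)
E
python3 slip.py wrist2.npz wrist4.npz wrist5.npz wrist10.npz
```

```text
wrist2.npz
axis [ 0.4766 -0.0875] 519
cap 168 100.7 214.3 r 0.0183 ang 173.1
collar 34 126.2 181.6 r 0.0307 ang 172.7
slip cw deg -0.4
wrist4.npz
axis [ 0.4763 -0.0876] 420
cap 141 121.9 198.6 r 0.0182 ang 172.8
collar 24 141.9 170.8 r 0.0308 ang 173.1
slip cw deg 0.2
wrist5.npz
axis [ 0.488  -0.0885] 424
cap 122 282.8 200.6 r 0.0301 ang 173.8
collar 21 282.0 172.0 r 0.0429 ang 174.2
slip cw deg 0.4
wrist10.npz
axis [ 0.4756 -0.0881] 934
cap 257 280.9 260.8 r 0.0195 ang 30.4
collar 64 269.4 205.9 r 0.032 ang 40.3
slip cw deg 9.9
```

View pics/s10.png

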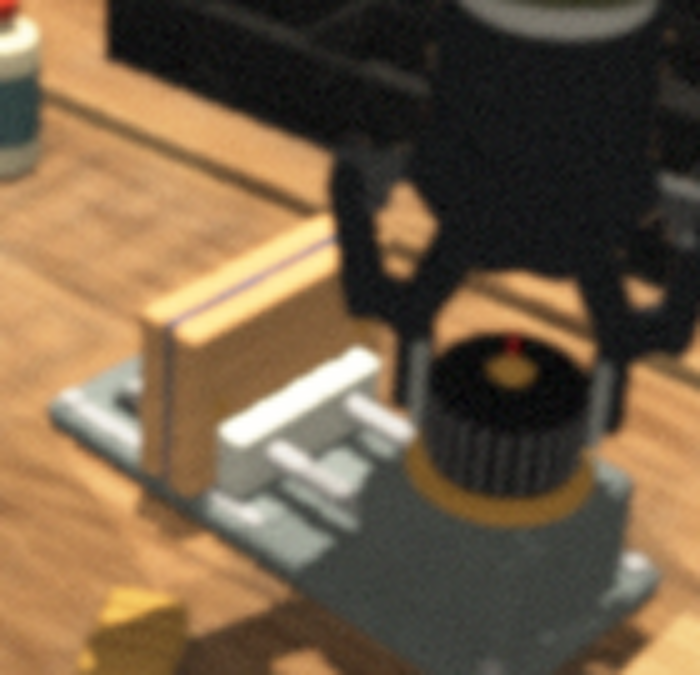

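Slip is 9.9° (0.17 rad), inside the 0.05–0.8 band. The collar stood still after 132.7°, which is 13.3 mm of travel. I'm stopping there: release and retreat straight up.

Request:
move_arm:
  deltas:
    - [[0,0,0],[0,0,0],0.085]
    - [[0,0,0],[0,0,0],0.085]
    - [[0,0,0],[0,0,0],0.085]
    - [[0,0,0],[0,0,0],0.085]
    - [[0,0,0],[0,0,0],0.085]
    - [[0,0,0],[0,-0.005,0],0.085]
    - [[0,0,0],[0,-0.015,0],0.085]
    - [[0,0,0],[0,-0.025,0],0.085]

```text
t: 13.03
tcp_pos: [0.4761, -0.0865, 0.1175]
eef_rot: [[0.485, -0.004, 0.874], [-0.874, 0.002, 0.485], [-0.004, -1.0, -0.003]]
ft_force: [0.0, -0.3, -0.5]
finger_gap: 0.0849
```

Request:
move_arm:
  deltas:
    - [[0,0,0],[0,-0.03,0],0.085]
    - [[0,0,0],[0,-0.03,0],0.085]
    - [[0,0,0],[0,-0.02,0],0.085]
    - [[0,0,0],[0,-0.005,0],0.085]
    - [[0,0,0],[0,0,0],0.085]
    - [[0,0,0],[0,0,0],0.085]

```text
t: 13.53
tcp_pos: [0.4767, -0.0867, 0.2025]
eef_rot: [[0.485, -0.001, 0.874], [-0.874, 0.001, 0.485], [-0.001, -1.0, -0.001]]
ft_force: [0.5, -0.1, -0.3]
finger_gap: 0.0844
```

```bash
python3 look.py 11;  python3 - <<'E'
from st import *; from meas import *
from rig import camera
c=camera("wrist");np.savez("wrist11.npz",**c);cv2.imwrite("pics/w11.png",c["frame"][:,:,::-1])
P=cloud(c);b=region(P,(.40,.58),(-.02,.1),(.08,.095));rect(b,"block top");line(b,"block")
c=camera("scene");cv2.imwrite("pics/sfull.png",c["frame"][:,:,::-1])
P=cloud(c);b=region(P,(.40,.58),(-.02,.1),(.08,.095));rect(b,"block top scene")
a=load("scene0.npz")
for n,x0,y0,x1,y1 in [("bottle",225,158,255,210),("tin",190,170,222,196),("spool",400,272,436,306)]:
    print(n,"mean abs pixel change",np.abs(a["frame"][y0:y1,x0:x1].astype(int)-c["frame"][y0:y1,x0:x1]).mean().round(1))
E
python3 slip.py wrist11.npz
```

```text
t 13.5333 tcp mm [476.7 -86.7 202.5] head -60.96 ydir [-0.001  0.001 -1.   ] F [ 0.5 -0.1 -0.3] M [-0.02 -0.02  0.02] gap 0.0844 q6 36.6
block top 5242 ctr mm [491.2  29.6] size [ 31.2 109.8] ang 84.0 z 0.0858
block 5242 ang -6.02 pt [494.   28.8] len 106.0 ctr [491.4  29. ] n pct [-14.1  14.4]
block top scene 608 ctr mm [491.3  26.6] size [ 31.1 111.5] ang 84.2 z 0.086
bottle mean abs pixel change 10.3
tin mean abs pixel change 24.2
spool mean abs pixel change 9.2
wrist11.npz
axis [ 0.4764 -0.0875] 270
cap 78 282.0 187.3 r 0.018 ang 31.8
collar 17 275.4 165.1 r 0.0302 ang 42.0
slip cw deg 10.2
```

View pics/w11.png

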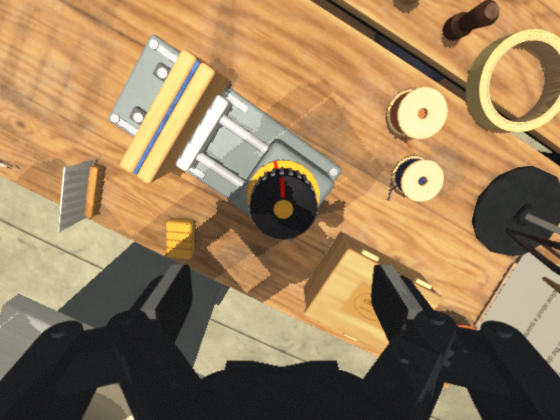

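View pics/sfull.png

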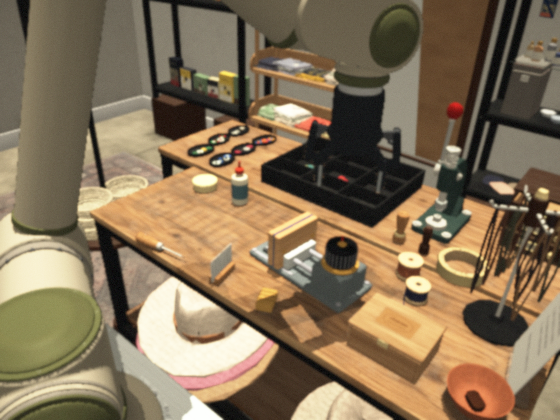

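The block is upright between the jaws at scene (293,240). The bottle (240,188), tin (205,183) and spool (417,290) are at their starting pixels. Slip still reads 10° after release, and the hand is clear, so I'm handing in.

```bash
python3 -c "
from rig import job_done
print(job_done())"
```

```text
the job is handed in; nothing more can be done
None
```

The block is clamped, and I stopped turning the cap just after its clutch first slipped. I handed the job in at about 13.7 s on the robot's clock, well under the 61 s limit.

- **Block:** I stood it on the bed between the jaws, lengthwise and about 2 mm off their mid-length, and let go of it. The last wrist picture shows it upright, turned about 1° from the jaws' direction. It moved about 6–7 mm towards the back jaw as the clamp closed.
- **Cap:** I turned it clockwise about 144°. The torque rose from about 0.1 to 0.48 and then 0.42 N·m, and the collar stopped after about 133° (13.3 mm of jaw travel). The angle between the red marks was 9.9° before release and 10.2° after (about 0.18 rad), inside the 0.05–0.8 limits.
- **Bystanders:** The glue bottle, tin and spool show at the same pixels as at the start. The picture comparison flagged the tin area, which I put down to the block no longer standing in front of it.
- **Disagreement:** The scene and wrist cameras differed by about 3 mm on the final block position (y = 26.6 mm against 29.6 mm). I did not resolve this. It is more than the stated 2 mm calibration of a single camera.

The forces I read stayed below about 10 N, and the hand finished 0.2 m above the worktop, touching nothing.

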